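# Open the catch tray and box the tea tins

### The job

The tea-tin machine has finished a batch: unscrew the clear cover of its round catch tray, lift it off once the thread lets go, and lay it knob up on the cork mat. Then collect every tin from the tray into the wooden tote, one to a bay and standing flat, with all the yellow thumb tabs pointing towards the tote's yellow front edge. Leave the other things on the counter where they are.

Things in the scene. Friction and masses are not known exactly. Their poses are not given: they have to be found in the camera images.
- tray_axis (a point): round aluminium catch tray of the tin-closing machine, fixed, 212 mm across, floor 10 mm above the counter, 6 mm lip around it outside the cover. Point: on the tray's axis at its floor. x points to the machine's white housing, which begins 165 mm from the axis and stands up to 170 mm high; z up
- post_top (a point): top of the fixed threaded steel post in the middle of the tray: 29 mm high above the tray floor, 26 mm across the thread. Right-handed thread, 8 mm per turn: the cover comes free after about 2.25 turns anticlockwise seen from above. Until then it cannot be lifted beyond 1.5 mm of play; then it lifts freely and must rise 40 mm above its seated height to clear the post
- cover_knob (a point): clear plastic bell cover, 192 mm across, 46 mm high, about 0.22 kg, with a round black knob on a neck on top (knob 40 mm across, 28 mm high). Point: centre of the knob, on the cover's axis, 68 mm above the cover's bottom rim, 22 mm above its flat top; z up along the axis. At the start it sits on the tray floor, screwed on the post
- mat_top (a point): round cork mat, 224 mm across, 5 mm thick, fixed on the counter. Point: centre of its top
- tote_front (a point): wooden tote, fixed, 2 by 2 bays; outside 152 mm along x, 136 mm along y; floor 4 mm thick, walls and dividers 6 mm thick, rising 8 mm above that floor. Its front edge carries a yellow strip. Point: middle of the yellow strip, at the height of the tote's floor, 82 mm in front of the tote's centre; x points from the front to the back of the tote, z up
- bay0 (a point): bay of the tote, 67 mm along the tote's x by 59 mm along its y. Point: centre of the bay's floor; axes as the tote's: -x towards the yellow front edge
- bay1 (a point): bay of the tote, 67 mm along the tote's x by 59 mm along its y. Point: centre of the bay's floor; axes as the tote's: -x towards the yellow front edge
- bay2 (a point): bay of the tote, 67 mm along the tote's x by 59 mm along its y. Point: centre of the bay's floor; axes as the tote's: -x towards the yellow front edge
- bay3 (a point): bay of the tote, 67 mm along the tote's x by 59 mm along its y. Point: centre of the bay's floor; axes as the tote's: -x towards the yellow front edge
- tin0_mid (a point): small sealed tea tin, green with a steel lid, 44 mm long (x), 32 mm wide (y), 30 mm high, 50 g, with a yellow thumb tab at one end (sticks out 8 mm, 16 mm wide, just under the lid). Point: centre of the tin, 15 mm above its base; x points to the tab, z up through the lid. Stands in the catch tray under the cover at the start; may be absent
- tin1_mid (a point): small sealed tea tin, orange with a steel lid, 44 mm long (x), 32 mm wide (y), 30 mm high, 50 g, with a yellow thumb tab at one end (sticks out 8 mm, 16 mm wide, just under the lid). Point: centre of the tin, 15 mm above its base; x points to the tab, z up through the lid. Stands in the catch tray under the cover at the start; may be absent
- tin2_mid (a point): small sealed tea tin, red with a steel lid, 44 mm long (x), 32 mm wide (y), 30 mm high, 50 g, with a yellow thumb tab at one end (sticks out 8 mm, 16 mm wide, just under the lid). Point: centre of the tin, 15 mm above its base; x points to the tab, z up through the lid. Stands in the catch tray under the cover at the start; may be absent
- tin3_mid (a point): small sealed tea tin, blue with a steel lid, 44 mm long (x), 32 mm wide (y), 30 mm high, 50 g, with a yellow thumb tab at one end (sticks out 8 mm, 16 mm wide, just under the lid). Point: centre of the tin, 15 mm above its base; x points to the tab, z up through the lid. Stands in the catch tray under the cover at the start; may be absent
- honey: amber honey jar, 60 mm across, 100 mm high; bystander, to be left alone. Origin: centre of the underside
- cup: white mug, 76 mm across, 75 mm high; bystander, to be left alone. Origin: centre of the underside
- spoon: wooden spoon, 160 mm long, lying flat; bystander, to be left alone. Origin: in the spoon at counter height
- carton: cardboard carton, 50 x 70 x 45 mm; bystander, to be left alone. Origin: centre of the underside
- herbjar: glass herb jar with green cap, 52 mm across, 85 mm high; bystander, to be left alone. Origin: centre of the underside
- bowl: blue bowl, 110 mm across, 45 mm high; bystander, to be left alone. Origin: centre of the underside
Not all that is in view belongs to the job. What is shaped like the part that bears cover_knob but pink or turquoise is not meant.

How it is judged:
By the outcome, as a careful person would: the job done as asked, in the order asked, and still so for the second after the job is handed in, with the robot touching nothing.
Of tin0, tin1, tin2, tin3 only 2 to 4 are there at a start; the rules pass over those that are not, and their reading is None.
At some moment in a run one of tin0, tin1, tin2, tin3 may be knocked a few centimetres aside while the robot is not near it.
It also fails if it takes over 210 s, if anything falls off the work surface, if the arm or the gripper's body presses on something with over 40 N, if the wrist force passes 120 N, or if a joint passes its speed limit or range.

### The arm

A 7-joint arm with a two-finger parallel gripper is mounted at the origin on the work surface. World frame = base frame: x ahead of the robot, y to its left, z up, the work surface at z = 0. Lengths are in mm, angles in rad, forces in N, time in s.
With the tool pointing down it reaches from about 400 to 900 mm from the base axis. Payload 5.6 kg.
Tool frame: the origin (TCP) lies midway between the tips of the shut fingers; the grasp point (between the pads) lies 19 mm behind it; x points along the fingers, y is the direction in which the jaws open and shut, and the axes are right-handed (so a half turn about x gives the same grasp; the last joint's range is limited). The gripper opens to 92 mm and grips with 3 to 60 N. Pads are 20 mm wide; open, the fingers measure 128 mm over their backs; the gripper's body (75 mm by 189 mm) begins 69 mm behind the grasp point.
Start: joints at [1.195, 0.468, -0.012, 1.603, 0.006, 1.071, -0.056], TCP at [212.308, -614.357, 214.592] pointing down, gripper open.
Joint ranges: [-2.53, 2.53], [-0.31, 2.02], [-1.57, 1.55], [0.28, 2.44], [-1.29, 4.43], [0.15, 1.84], [-2.92, 2.92]. Speed limits (rad/s): [2.57, 2.57, 3.14, 3.14, 3.14, 3.14, 3.14].

### API

Orientations are given as a rotation vector (axis times angle).
In Python, from cell import robot, grip, kin, viewer gives the robot as it stands. Calls block until the motion is done:
- robot.movep(position, orientation): joint-space move of the TCP to a pose.
- robot.servo_line(position, feed=150, rotation=None): straight line of the TCP; rotation=None keeps the orientation; feed is the mean speed in mm/s.
- robot.goto_joints(angles): joint-space move.
- grip(opening, newtons=None): opening from 0.0 (shut) to 1.0 (fully open); newtons is the grip in N (None keeps the last); returns when the fingers have stopped.
- robot.hold(seconds).
- kin.ik(position, orientation): joint angles nearest the present ones, or None.
- robot.observe(): the state.
- viewer.read_camera(name): name is "scene" or "top" or "wrist"; returns the picture (384x512x3 uint8, red, green, blue); there is no depth.
- viewer.camera_info(name): a dict with "camera_matrix" (3x3 intrinsics, pixels), "R" (3x3) and "t" (3): a world point X has camera coordinates R X + t. Camera axes: x right, y down, z forward; pixel columns grow to the right and rows downward; lengths in mm; the calibration is good to about 2 mm. A picture is of the moment at which its call begins: read the wrist's pose just before it. camera_info takes no time and is no camera call; for the wrist camera it gives the pose at the moment of the call.
A pose or a line that the arm cannot do raises robot.IKError and nothing moves.
- robot.job_done(): hands the job in, once; it reports no verdict.
Trained networks look in the newest picture that a camera, given by its name, has taken for a name from the list of things; names that differ only in an ending like _2 or _b are one class to them, and where a whole thing is asked for, a point or a joint stands for the part that bears it (a point fixed in the world has none). Each returns a list of dicts, best first, with "confidence" (0 to 1); they miss things now and then, are a little off and sometimes report something else, mostly with a low value. They report only what shows in the picture. A call takes as long as a camera call. They do not tell look-alikes from the thing itself.
- viewer.silhouettes(name, camera): "mask" (384x512 bool, what is visible of it).
- viewer.pinpoint(name, camera): "at" ([x, y, z] in mm, in the coordinates of the camera as it stood for that picture, good to about 4 mm: a listed point, or the origin of a listed thing).
The state is a dict: "t": time; "joints": joint angles; "joint_velocities": joint speeds; "joint_torque": joint torques, N m; "tcp_pos": TCP position; "tcp_rot": TCP orientation; "contact_force": force on the tool from outside, world axes, zero at the start; "wrist_torque": the same for the moment, N m; "grip_width": opening from 0.0 (shut) to 1.0 (fully open).
Only numpy, scipy, OpenCV 4.12 (cv2) and the standard library are available. Lean on these libraries where they do the work, as an engineer would, in place of code of your own. Each camera call takes 0.05 s, during which the arm holds its last target.

## Working session

There is one attempt and no reset: what is moved stays moved. The work goes in short steps, each a Python script; the robot and the scene stay as the last script left them, time stands still between calls to the robot, and variables do not carry over. Pictures are saved under pics/ and viewed, and the job is handed in when it is done.

```bash
ls; mkdir -p pics; python3 - <<'E'
from cell import robot, grip, kin, viewer
import cv2
for n in ("scene","top","wrist"):
    im=viewer.read_camera(n); cv2.imwrite(f"pics/a_{n}.png",cv2.resize(im[:,:,::-1],(800,600),interpolation=cv2.INTER_CUBIC))
    i=viewer.camera_info(n); print(n,i)
print(robot.observe())
E
```

```text
pics
scene {'camera_matrix': array([[436.25773545,   0.        , 249.29164016],
       [  0.        , 436.25773545, 201.70824267],
       [  0.        ,   0.        ,   1.        ]]), 'R': array([[-0.15388757,  0.98798895, -0.01401605],
       [ 0.80278947,  0.11674607, -0.58472167],
       [-0.57606223, -0.10123333, -0.81111289]]), 't': array([  61.69443801, -314.36436749, 1702.89640712])}
top {'camera_matrix': array([[401.67351614,   0.        , 257.82202606],
       [  0.        , 401.67351614, 195.34077257],
       [  0.        ,   0.        ,   1.        ]]), 'R': array([[-0.00189112, -0.9997129 ,  0.02388598],
       [-0.98994314, -0.00150719, -0.14145778],
       [ 0.14145316, -0.02391327, -0.98965608]]), 't': array([ -22.73566982,  445.47362977, 1326.67799956])}
wrist {'camera_matrix': array([[320.73011979,   0.        , 252.52900751],
       [  0.        , 320.73011979, 193.17432781],
       [  0.        ,   0.        ,   1.        ]]), 'R': array([[ 3.26675135e-01, -9.45136323e-01, -8.28303834e-04],
       [-9.18757410e-01, -3.17762943e-01,  2.34332103e-01],
       [-2.21738987e-01, -7.57894613e-02, -9.72156253e-01]]), 't': array([-649.00937514,  -26.1839193 ,  389.71593878])}
{'t': 0.15, 'joints': array([ 1.19500603,  0.46819557, -0.0116028 ,  1.60336844,  0.00600973,
        1.0714008 , -0.05633283]), 'joint_velocities': array([-0.00056437, -0.00385085, -0.00042975, -0.00235608, -0.00093439,
        0.00093684, -0.00088505]), 'joint_torque': array([ 6.05061814e-04, -5.20950544e+01, -1.29063768e-02, -2.43975145e+01,
       -5.67628106e-02,  1.52235269e-02,  1.10906501e-04]), 'tcp_pos': array([ 212.14085281, -613.95388763,  213.86381248]), 'tcp_rot': array([ 2.04133855,  0.34414025, -2.04202264]), 'contact_force': array([-0.54946286, -0.23276334, -0.18564428]), 'wrist_torque': array([-0.00705346,  0.00451075, -0.01038587]), 'grip_width': 0.998476610917508}
```

View pics/a_scene.png

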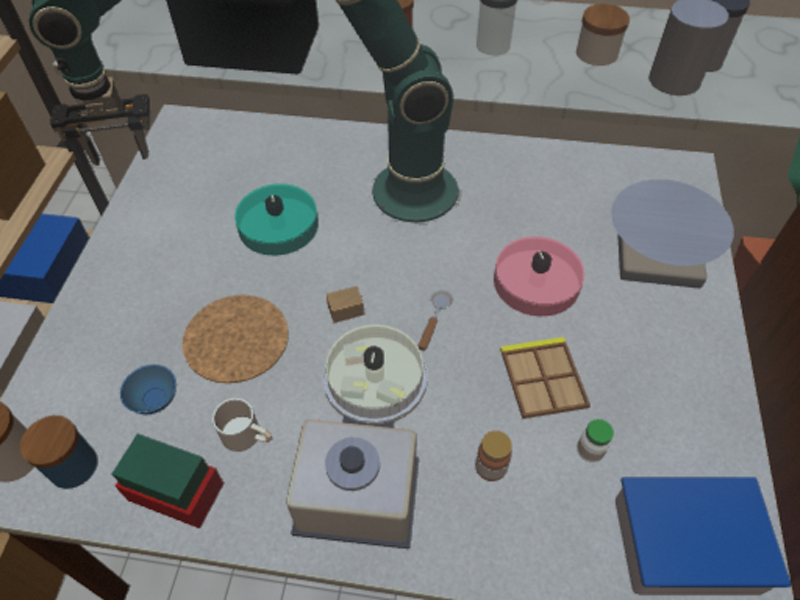

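View pics/a_top.png

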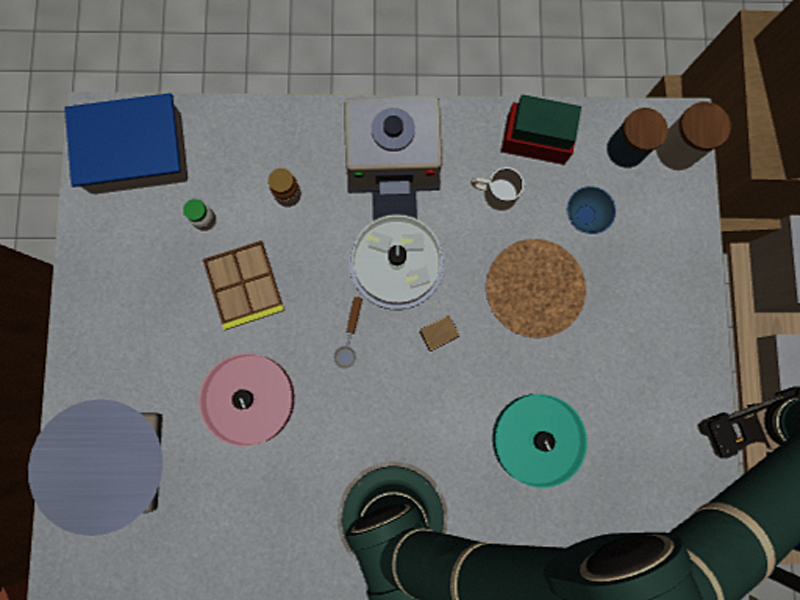

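```bash
cat > h.py <<'E'
from cell import robot, grip, kin, viewer
import numpy as np, cv2
from scipy.spatial.transform import Rotation as R
def world(at,i): return i["R"].T@(np.array(at)-i["t"])
def proj(X,i):
    c=i["R"]@np.array(X,float)+i["t"]; p=i["camera_matrix"]@c; return p[:2]/p[2]
def pp(name,cam,info=None):
    i=info or viewer.camera_info(cam)
    return [(np.round(world(d["at"],i),1),round(d["confidence"],2),np.round(proj(world(d["at"],i),i)).astype(int)) for d in viewer.pinpoint(name,cam)]
def px(u,v,z,i):
    d=i["R"].T@np.linalg.inv(i["camera_matrix"])@np.array([u,v,1.]); c=-i["R"].T@i["t"]
    return c+d*(z-c[2])/d[2]
def down(yaw):
    "tool x down, jaw axis y at yaw"
    x=np.array([0,0,-1.]); y=np.array([np.cos(yaw),np.sin(yaw),0]); return R.from_matrix(np.array([x,y,np.cross(x,y)]).T).as_rotvec()
def shot(cam,fn,s=800,crop=None):
    im=viewer.read_camera(cam)
    c=im if crop is None else im[crop[1]:crop[3],crop[0]:crop[2]]
    k=min(800/c.shape[1],600/c.shape[0]); cv2.imwrite("pics/"+fn,cv2.resize(c[:,:,::-1],None,fx=k,fy=k,interpolation=cv2.INTER_CUBIC)); return im
E
python3 - <<'E'
from h import *
for cam in("top","scene"):
    viewer.read_camera(cam)
    for n in "tray_axis post_top cover_knob mat_top tote_front bay0 bay1 bay2 bay3 tin0_mid tin1_mid tin2_mid tin3_mid honey cup spoon carton herbjar bowl".split():
        for r in pp(n,cam)[:3]: print(cam,n,*r)
E
```

```text
top cover_knob [547.2  -9.5  78.6] 0.92 [254 163]
top cover_knob [242.2 309.3  69.3] 0.83 [154 256]
top cover_knob [ 162.6 -309.3   65.8] 0.78 [347 281]
top mat_top [ 494.2 -314.8    7.2] 0.64 [342 183]
top tote_front [426.4 302.9   1.6] 0.87 [163 202]
top bay0 [544.7 313.3   2.4] 0.95 [161 168]
top bay0 [474.4 287.    1.9] 0.78 [168 188]
top bay0 [525.6 371.6   6. ] 0.59 [143 173]
top bay1 [544.7 313.3   2.4] 0.95 [161 168]
top bay1 [474.4 287.    1.9] 0.78 [168 188]
top bay1 [525.6 371.6   6. ] 0.59 [143 173]
top bay2 [544.7 313.3   2.4] 0.95 [161 168]
top bay2 [474.4 287.    1.9] 0.78 [168 188]
top bay2 [525.6 371.6   6. ] 0.59 [143 173]
top bay3 [544.7 313.3   2.4] 0.95 [161 168]
top bay3 [474.4 287.    1.9] 0.78 [168 188]
top bay3 [525.6 371.6   6. ] 0.59 [143 173]
top tin1_mid [ 706.1 -245.3   -1. ] 0.58 [320 124]
top tin1_mid [ 6.434e+02  4.134e+02 -2.000e-01] 0.5 [133 141]
top honey [703.1 233.3  -2.6] 0.78 [185 125]
top honey [473.8 289.3   5.7] 0.17 [167 188]
top cup [ 704.9 -243.7   -1.7] 0.6 [319 125]
top spoon [389.9  90.9   0.7] 0.55 [225 213]
top carton [ 386.4 -104.7 
[... 909 characters left out ...]
  -0.8] 0.93 [355 232]
scene bay3 [530.5 370.6  -1.7] 0.8 [360 252]
scene bay3 [5.489e+02 3.138e+02 4.000e-01] 0.61 [342 254]
scene tin3_mid [ 3.898e+02  9.600e+01 -1.000e-01] 0.48 [278 205]
scene tin3_mid [486.8 289.    1.5] 0.16 [335 236]
scene honey [704.9 239.7  -3.9] 0.59 [314 298]
scene cup [ 7.086e+02 -2.468e+02  3.000e-01] 0.83 [153 276]
scene spoon [391.4  94.3  -1.8] 0.83 [277 205]
scene carton [ 388.7 -100.7    1.6] 0.6 [221 197]
scene carton [ 7.089e+02 -2.461e+02 -1.000e-01] 0.6 [153 276]
scene carton [549.5  -6.6  81.2] 0.31 [239 228]
scene herbjar [645.7 421.   -0.7] 0.82 [377 288]
scene bowl [ 660.1 -433.9    2.2] 0.9 [100 254]
scene bowl [ 496.9 -317.3   -1.7] 0.55 [151 216]
```

Candidates for the cover: clear in tray at top (254,163), pink at (154,256), turquoise at (347,281). By description it is the clear one. I'll move the wrist over it for a close look.

```bash
python3 - <<'E'
from h import *
o=robot.observe(); i=viewer.camera_info("wrist"); c=-i["R"].T@i["t"]
T=R.from_rotvec(o["tcp_rot"]).as_matrix()
print("cam in tool",T.T@(c-o["tcp_pos"]), (i["R"]@T).round(2), "jaw axis",T[:,1])
for p in ([548,-8,70],[548,-8,300]):
  for y in np.arange(-6,6.1,1): 
    q=kin.ik(p,down(y)); print(p[2],round(y,1),None if q is None else q.round(2))
robot.movep([440,-8,320],down(np.pi/2))
i=viewer.camera_info("wrist"); shot("wrist","b_wrist.png")
print(robot.observe()["joints"],robot.observe()["t"])
for n in "tray_axis post_top cover_knob tin0_mid tin1_mid tin2_mid tin3_mid".split():
        for r in pp(n,"wrist",i)[:3]: print(n,*r)
E
```

```text
cam in tool [-170.61068351   -0.47275793  -65.93921969] [[-0.    1.   -0.  ]
 [-0.23 -0.    0.97]
 [ 0.97  0.    0.23]] jaw axis [ 3.26571907e-01 -9.45172359e-01  1.75417750e-05]
70 -6.0 [ 0.44  0.59 -0.62  1.93  0.48  0.77 -0.17]
70 -5.0 [ 0.51  0.62 -0.72  1.92  0.56  0.81  0.76]
70 -4.0 [ 0.84  1.03 -1.33  1.9   1.11  1.2   1.38]
70 -3.0 [-0.93  1.    1.34  2.01 -1.11  1.15 -2.09]
70 -2.0 [ 0.14  0.51 -0.24  1.95  0.18  0.7  -2.2 ]
70 -1.0 [ 0.26  0.53 -0.39  1.94  0.3   0.73 -1.3 ]
70 0.0 [ 0.41  0.58 -0.58  1.93  0.45  0.76 -0.43]
70 1.0 [ 0.51  0.62 -0.72  1.92  0.56  0.81  0.48]
70 2.0 [ 0.75  0.84 -1.11  1.91  0.91  1.01  1.22]
70 3.0 [ 0.84  1.03 -1.33  1.9   1.11  1.2   2.09]
70 4.0 [ 0.08  0.5  -0.16  1.95  0.12  0.7  -2.43]
70 5.0 [ 0.23  0.53 -0.35  1.94  0.26  0.72 -1.56]
70 6.0 [ 0.36  0.56 -0.52  1.93  0.4   0.75 -0.67]
300 -6.0 [ 0.52  0.3  -0.7   1.72  0.2   1.2   0.06]
300 -5.0 [ 0.62  0.33 -0.82  1.71  0.26  1.21  1.01]
300 -4.0 [ 0.89  0.55 -1.31  1.7   0.55  1.32  1.76]
300 -3.0 [-1.05  0.48  1.37  1.81 -0.49  1.27 -2.55]
300 -2.0 [ 0.33  0.26 -0.45  1.73  0.12  1.18 -2.15]
300 -1.0 [ 0.43  0.28 -0.57  1.72  0.16  1.19 -1.19]
300 0.0 [ 0.5   0.29 -0.67  1.72  0.19  1.19 -0.22]
300 1.0 [ 0.57  0.32 -0.76  1.72  0.23  1.2   0.75]
300 2.0 [ 0.89  0.55 -1.31  1.7   0.55  1.32  1.48]
300 3.0 [ 0.89  0.55 -1.31  1.7   0.55  1.32  2.48]
300 4.0 [ 0.29  0.25 -0.41  1.73  0.11  1.18 -2.42]
300 5.0 [ 0.41  0.27 -0.55  1.73  0.15  1.19 -1.46]
300 6.0 [ 0.48  0.29 -0.64  1.72  0.18  1.19 -0.49]
[ 0.81810064  0.06810318 -0.89223319  1.90895984  0.05673151  1.19057561
  1.47496977] 4.5333
tray_axis [459.3 351.    2.3] 0.63 [486 172]
tray_axis [ 708.9 -246.4    3.4] 0.42 [114 316]
cover_knob [546.6  -8.7  81.4] 0.84 [252 245]
tin2_mid [548.3  -6.8  81. ] 0.6 [254 246]
tin3_mid [391.   90.6   1. ] 0.57 [319 127]
```

View pics/b_wrist.png

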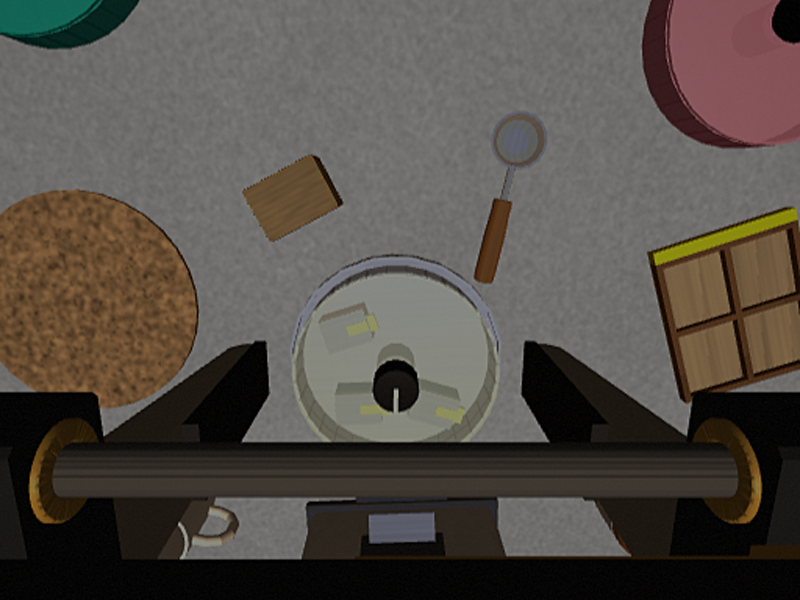

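```bash
python3 - <<'E'
from h import *
from scipy.optimize import least_squares
obs=[]
for cam in ("wrist","top","scene"):
    i=viewer.camera_info(cam); im=viewer.read_camera(cam)
    u,v=proj([547.5,-8.5,79],i); 
    m=(im.max(2)<60).astype(np.uint8); win=np.zeros_like(m); cv2.circle(win,(int(u),int(v)),18 if cam=="wrist" else 10,1,-1); m&=win
    n,l,s,c=cv2.connectedComponentsWithStats(m); k=1+np.argmax(s[1:,4]); b=s[k]; 
    ctr=np.array([b[0]+(b[2]-1)/2,b[1]+(b[3]-1)/2]); print(cam,(u,v),b,c[k],ctr); obs.append((i,ctr))
    c0=(int(u),int(v)); w=40
    cv2.imwrite(f"pics/k_{cam}.png",cv2.resize(im[c0[1]-w:c0[1]+w,c0[0]-w:c0[0]+w,::-1],(400,400),interpolation=cv2.INTER_NEAREST))
    # mat
    if cam!="wrist":
        ss=viewer.silhouettes("mat_top",cam)
        for s_ in ss[:1]:
            P=np.argwhere(s_["mask"])[:,::-1]; h=cv2.convexHull(P.astype(np.int32))[:,0]
            W=np.array([px(x+.0,y+.0,5,i) for x,y in h])
            f=least_squares(lambda q:np.hypot(W[:,0]-q[0],W[:,1]-q[1])-q[2],[494,-315,112],loss="soft_l1"); print("mat",cam,f.x,s_["confidence"])
r=least_squares(lambda X:np.concatenate([(proj(X,i)-c) for i,c in obs]),[547,-8,79]); print(r.x,r.fun)
r=least_squares(lambda X:np.concatenate([(proj([*X,79],i)-c) for i,c in obs]),[547,-8]); print(r.x,r.fun)
cv2.imwrite("pics/k.png",np.hstack([cv2.imread(f"pics/k_{c}.png")[:,::1] for c in("wrist","top")]))
E
```

```text
wrist (np.float64(251.96949486563943), np.float64(245.38051621645036)) [238 230  30  33 742] [252.20889488 246.00269542] [252.5 246. ]
top (np.float64(253.76741069335714), np.float64(162.72497451199058)) [246 165   5   7  22] [247.77272727 167.95454545] [248. 168.]
mat top [ 489.43940148 -317.67838136  111.47474958] 0.9
scene (np.float64(238.7287724634792), np.float64(227.3962895064792)) [233 223  12  13 104] [238.81730769 229.17307692] [238.5 229. ]
mat scene [ 496.95240304 -315.12101327  113.10289086] 0.62
[547.43108104  -5.63883974  75.1588619 ] [ 1.54340518 -1.74911675  4.88715218 -5.00029011  1.20198119 -0.82926467]
[546.44329612  -5.60690062] [ 1.57805402 -1.33947532  4.89116858 -4.96482843  1.22624669 -1.77798651]
```

View pics/k.png

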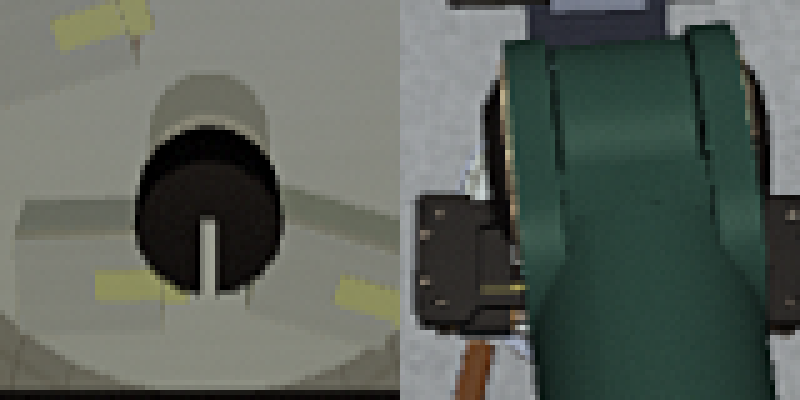

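```bash
python3 - <<'E'
from h import *
i=viewer.camera_info("wrist"); print(px(253,250.6,92,i), px(252.5,246,78,i))
i=viewer.camera_info("scene"); print(px(238.5,229,78,i))
i=viewer.camera_info("top")
im=cv2.imread("pics/a_top.png"); m=(im.max(2)<60).astype(np.uint8)[225:290,370:430]
n,l,s,c=cv2.connectedComponentsWithStats(m);k=1+np.argmax(s[1:,4]); b=s[k]; print(b)
ctr=((370+b[0]+(b[2]-1)/2+.5)*.64-.5,(225+b[1]+(b[3]-1)/2+.5)*.64-.5); print(ctr,px(*ctr,78,i))
# tote corners colour-yellow strip from top
E
```

```text
[549.54434674  -6.97427743  92.        ] [548.85188641  -7.65527245  78.        ]
[552.64657679  -8.36118446  78.        ]
[ 19  21  17  20 248]
(np.float64(253.9), np.float64(163.34)) [545.65189265  -8.95105437  78.        ]
```

```bash
python3 - <<'E'
from h import *
print([a for a in dir(kin) if a[0]!='_'],[a for a in dir(robot) if a[0]!='_'])
robot.goto_joints([0,0.3,0,1.9,0,0.95,-2.5]); o=robot.observe(); print(o["t"],o["tcp_pos"],R.from_rotvec(o["tcp_rot"]).as_matrix()[:,:2].T)
T=R.from_rotvec(o["tcp_rot"]).as_matrix(); y=np.arctan2(T[1,1],T[0,1]); print(y)
robot.movep([548.8,-7.8,130],down(y)); o=robot.observe(); print(o["t"],o["joints"].round(3),o["tcp_pos"])
t0=o["t"]
for k in range(1,3):
    robot.servo_line([548.8,-7.8,130+k*1.3],feed=1.5,rotation=down(y+k)); o=robot.observe(); print(o["t"]-t0,o["joints"].round(3),o["tcp_pos"].round(1)); 
E
```

```text
['ik'] ['IKError', 'goto_joints', 'hold', 'job_done', 'movep', 'observe', 'servo_line']
8.45 [533.11288527 -33.48860922 195.5332902 ] [[-8.20449325e-03  5.55394703e-05 -9.99966341e-01]
 [-8.01059870e-01 -5.98548513e-01  6.53926733e-03]]
-2.499888695496743
8.8417 [-0.038  0.405 -0.011  1.924  0.006  0.815 -2.551] [548.18827837  -7.86866276 129.63517138]
1.1500000000000004 [ 0.14   0.417 -0.231  1.911  0.127  0.827 -1.659] [549.3  -8.4 132.3]
2.3000000000000007 [ 0.316  0.449 -0.454  1.899  0.256  0.851 -0.77 ] [548.8  -7.8 132.6]
```

```bash
cat >> h.py <<'E'
def yaw():
    T=R.from_rotvec(robot.observe()["tcp_rot"]).as_matrix(); return np.arctan2(T[1,1],T[0,1])
def st(msg=""):
    o=robot.observe(); print(msg,"t%.2f"%o["t"],"q",o["joints"].round(2),"p",o["tcp_pos"].round(1),"F",o["contact_force"].round(1),"M",o["wrist_torque"].round(2),"g%.3f"%o["grip_width"],"yaw %.3f"%yaw()); return o
E
python3 - <<'E'
from h import *
robot.goto_joints([-0.038,0.405,-0.011,1.924,0.006,0.815,-2.75]); y=yaw(); 
q=kin.ik([548.8,-7.8,90],down(y)); print(q); robot.goto_joints(q)
robot.servo_line([548.8,-7.8,63],feed=60); robot.hold(.3);st("down")
grip(0.45,15); robot.hold(.3); st("grip")
E
```

```text
[-0.03780463  0.46343787 -0.01118262  1.9473219   0.00748872  0.73087183
 -2.75052441]
down t14.05 q [-0.04  0.51 -0.01  1.96  0.01  0.68 -2.75] p [549.   -7.8  63.3] F [0.4 0.4 0. ] M [ 0.06 -0.04 -0.02] g0.995 yaw -2.697
grip t15.21 q [-0.04  0.51 -0.01  1.96  0.01  0.68 -2.75] p [548.8  -7.8  63. ] F [ 0.3 -0.8  0.3] M [ 0.12 -0.04 -0.04] g0.446 yaw -2.697
```

```bash
python3 - <<'E'
from h import *
grip(0.3,15); robot.hold(.3); st("grip15")
grip(0.3,40); robot.hold(.3); o=st("grip40")
q=o["joints"].copy(); y=yaw(); z=o["tcp_pos"][2]
for k in range(2):
    qq=kin.ik([548.8,-7.8,z+8*0.25/6.283],down(y)); qq[6]+=0.25; y+=.25; z+=8*.25/6.283
    robot.goto_joints(qq); st("rot")
E
```

```text
grip15 t15.72 q [-0.04  0.51 -0.01  1.96  0.01  0.68 -2.75] p [548.7  -7.8  63. ] F [ 0.3 -0.  -0.1] M [0.13 0.03 0.08] g0.430 yaw -2.697
grip40 t16.24 q [-0.04  0.51 -0.01  1.96  0.01  0.68 -2.75] p [548.7  -7.8  63. ] F [-0.6 -0.5  1.4] M [ 0.08  0.1  -0.05] g0.431 yaw -2.697
rot t16.59 q [-0.04  0.51 -0.01  1.96  0.01  0.68 -2.5 ] p [548.6  -7.7  63. ] F [ 0.2  0.2 -1.9] M [ 0.12 -0.06  0.04] g0.428 yaw -2.451
rot t16.94 q [-0.04  0.51 -0.01  1.96  0.01  0.68 -2.26] p [548.7  -7.8  63.5] F [-0.   0.6 -2.4] M [ 0.09 -0.01  0.  ] g0.427 yaw -2.202
```

```bash
python3 - <<'E'
from h import *
o=robot.observe(); y=yaw(); z=63+8*.5/6.283
im0=viewer.read_camera("wrist")
q7=o["joints"][6]
while q7<2.6:
    d=min(.8,2.75-q7); z+=8*d/6.283
    qq=kin.ik([548.8,-7.8,z],down(y)); qq[6]+=d; y+=d; robot.goto_joints(qq); q7=qq[6]; st("rot %.2f"%z)
im1=viewer.read_camera("wrist")
cv2.imwrite("pics/c.png",np.hstack([im0,im1])[:,:,::-1][:, :][::1]) 
cv2.imwrite("pics/c.png",cv2.resize(cv2.imread("pics/c.png"),(800,300)))
E
```

```text
rot 64.66 t17.77 q [-0.04  0.5  -0.01  1.96  0.01  0.68 -1.46] p [548.8  -7.8  64.6] F [ 0.1  0.8 -2.1] M [ 0.04  0.04 -0.02] g0.429 yaw -1.405
rot 65.67 t18.56 q [-0.04  0.5  -0.01  1.96  0.01  0.68 -0.66] p [548.7  -7.9  65.6] F [ 0.1  0.4 -2.5] M [-0.05  0.05 -0.04] g0.430 yaw -0.605
rot 66.69 t19.34 q [-0.04  0.5  -0.01  1.96  0.01  0.68  0.14] p [548.8  -7.9  66.7] F [-0.3 -0.5 -2.9] M [-0.22 -0.05 -0.03] g0.432 yaw 0.195
rot 67.71 t20.12 q [-0.04  0.5  -0.01  1.96  0.01  0.69  0.94] p [548.9  -7.7  67.8] F [ 0.6 -1.  -3.3] M [ 0.01 -0.24 -0.01] g0.428 yaw 0.995
rot 68.73 t20.91 q [-0.04  0.5  -0.01  1.96  0.01  0.69  1.74] p [548.8  -7.7  68.7] F [ 0.1 -0.2 -2.5] M [ 0.05 -0.08 -0.01] g0.428 yaw 1.795
rot 69.75 t21.69 q [-0.04  0.5  -0.01  1.96  0.01  0.69  2.54] p [548.8  -7.8  69.7] F [-0.2  0.1 -1.6] M [ 0.14 -0.09  0.02] g0.427 yaw 2.595
rot 70.01 t22.01 q [-0.04  0.49 -0.01  1.96  0.01  0.69  2.75] p [548.8  -7.8  70. ] F [-0.7  0.2 -2. ] M [ 0.11 -0.1   0.03] g0.430 yaw 2.798
```

View pics/c.png

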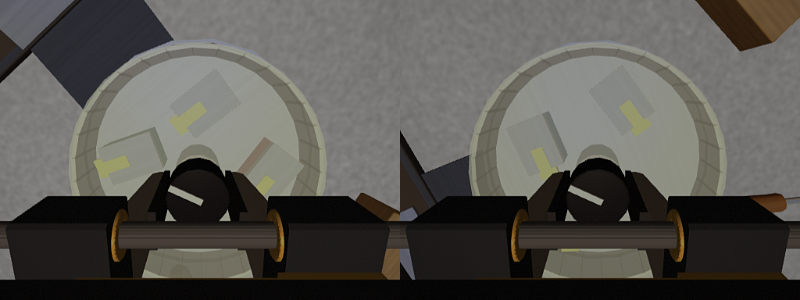

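The white mark on the knob (raw about (185,195)) keeps its place between the jaws, so the cover is turning with the gripper. Two more strokes to go.

```bash
python3 - <<'E'
from h import *
X=[548.8,-7.8]
def unwind(z):
    grip(0.62,40); o=robot.observe(); q=o["joints"].copy(); q[6]=-2.75; robot.goto_joints(q); grip(0.3,40); robot.hold(.2); st("regrip")
z=70.0
import sys
for s,end in ((0,2.75),(1,2.75)):
    unwind(z)
    y=yaw(); q7=robot.observe()["joints"][6]; tot=0
    goal=5.5 if s==0 else 14.14-11.0-.25
    while tot<goal-1e-3:
        d=min(.8,goal-tot); z+=8*d/6.283
        qq=kin.ik([*X,z],down(y)); qq[6]+=d; y+=d; robot.goto_joints(qq); tot+=d
        st("rot %.2f"%z)
shot("wrist","d.png")
E
```

```text
regrip t27.64 q [-0.04  0.49 -0.01  1.96  0.01  0.69 -2.75] p [549.1  -7.7  70.2] F [ 1.5 -0.6 -0.4] M [ 0.13 -0.16 -0.01] g0.426 yaw -2.697
rot 71.02 t28.43 q [-0.04  0.49 -0.01  1.96  0.01  0.69 -1.95] p [548.8  -8.1  71.1] F [-0.2 -0.6  0.9] M [-0.2   0.02  0.03] g0.423 yaw -1.898
rot 72.04 t29.21 q [-0.04  0.49 -0.01  1.96  0.01  0.69 -1.15] p [548.8  -7.7  72.1] F [ 0.6 -0.  -0.1] M [-0.06 -0.03 -0.  ] g0.430 yaw -1.099
rot 73.06 t29.99 q [-0.04  0.49 -0.01  1.96  0.01  0.7  -0.35] p [548.8  -7.8  73.1] F [-0.4 -1.   2.4] M [-0.16 -0.01  0.06] g0.429 yaw -0.299
rot 74.07 t30.77 q [-0.04  0.49 -0.01  1.95  0.01  0.7   0.45] p [548.7  -7.8  74.1] F [-1.4 -0.2  1.4] M [-0.16  0.1   0.04] g0.427 yaw 0.501
rot 75.09 t31.56 q [-0.04  0.49 -0.01  1.95  0.01  0.7   1.25] p [548.8  -7.9  75.1] F [-0.9 -1.4  2.1] M [-0.19  0.03 -0.02] g0.426 yaw 1.301
rot 76.11 t32.34 q [-0.04  0.49 -0.01  1.95  0.01  0.7   2.05] p [548.9  -7.8  76.1] F [ 0.7 -0.7  1.4] M [-0.12 -0.09 -0.03] g0.424 yaw 2.101
rot 77.00 t33.05 q [-0.04  0.48 -0.01  1.95  0.01  0.7   2.75] p [549.   -7.9  77. ] F [ 0.4 -1.3  0.4] M [-0.2  -0.22  0.08] g0.428 yaw 2.801
regrip t38.63 q [-0.04  0.48 -0.01  1.95  0.01  0.7  -2.75] p [548.7  -7.6  76.9] F [-0.1  0.4 -0.4] M [0.13 0.01 0.01] g0.430 yaw -2.697
rot 78.02 t39.42 q [-0.04  0.48 -0.01  1.95  0.01  0.71 -1.95] p [548.8  -7.9  78. ] F [ 0.3 -0.8 -1. ] M [-0.01 -0.02  0.01] g0.428 yaw -1.899
rot 79.04 t40.20 q [-0.04  0.48 -0.01  1.95  0.01  0.71 -1.15] p [548.7  -7.9  79. ] F [ 0.3 -0.  -0.9] M [-0.18  0.03  0.04] g0.426 yaw -1.099
rot 80.06 t40.98 q [-0.04  0.48 -0.01  1.95  0.01  0.71 -0.35] p [548.8  -7.8  80. ] F [-1.  -1.5 -0.8] M [-0.22 -0.09 -0.06] g0.430 yaw -0.299
rot 80.68 t41.52 q [-0.04  0.48 -0.01  1.95  0.01  0.71  0.14] p [548.8  -7.8  80.6] F [-0.1  0.4 -1.1] M [-0.07 -0.11 -0.03] g0.428 yaw 0.190
```

View pics/d.png

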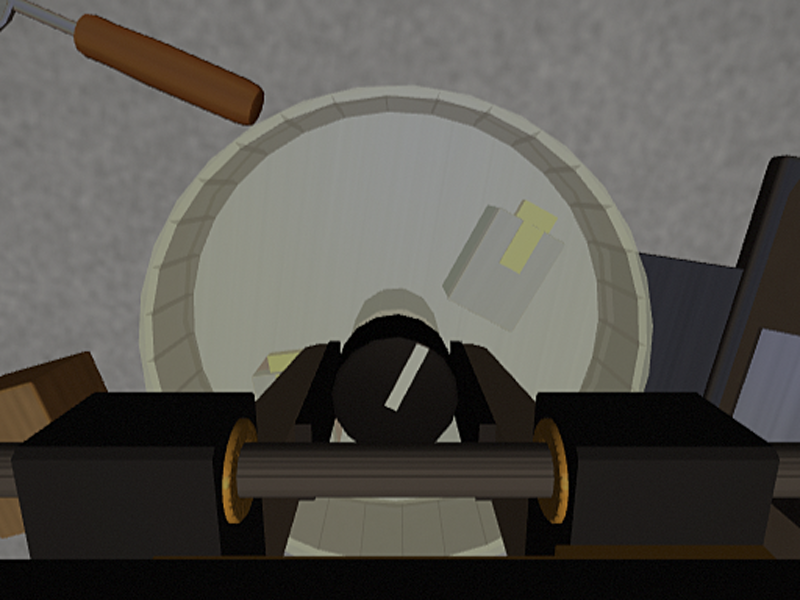

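```bash
python3 - <<'E'
from h import *
X=[548.8,-7.8]; z=80.7; y=yaw()
for k in range(4):
    d=.4; z+=8*d/6.283
    qq=kin.ik([*X,z],down(y)); qq[6]+=d; y+=d; robot.goto_joints(qq); st("rot %.2f"%z)
for k in range(4):
    z+=1; robot.servo_line([*X,z],feed=10); o=st("lift %.1f"%z)
    if o["contact_force"][2]<-12: break
E
```

```text
rot 81.21 t42.04 q [-0.04  0.48 -0.01  1.95  0.01  0.71  0.53] p [548.8  -7.7  81.2] F [-0.7  0.2 -1.8] M [-0.06 -0.11  0.01] g0.424 yaw 0.586
rot 81.72 t42.51 q [-0.04  0.48 -0.01  1.95  0.01  0.71  0.93] p [548.8  -7.8  81.7] F [ 0.7 -0.3 -1.7] M [-0.07 -0.19 -0.02] g0.427 yaw 0.986
rot 82.23 t42.98 q [-0.04  0.48 -0.01  1.95  0.01  0.71  1.33] p [548.8  -7.7  82.2] F [-0.  -0.  -1.5] M [-0.05 -0.16 -0.01] g0.426 yaw 1.385
rot 82.74 t43.44 q [-0.04  0.47 -0.01  1.95  0.01  0.72  1.73] p [548.8  -7.8  82.7] F [-0.4 -0.2 -0.6] M [ 0.05 -0.17 -0.  ] g0.428 yaw 1.785
lift 83.7 t43.69 q [-0.04  0.47 -0.01  1.95  0.01  0.72  1.74] p [548.6  -7.8  83.7] F [-0.1  0.3 -2.2] M [ 0.05 -0.12  0.03] g0.426 yaw 1.789
lift 84.7 t43.94 q [-0.04  0.47 -0.01  1.95  0.01  0.72  1.74] p [548.8  -7.8  84.8] F [-0.5 -0.4 -3. ] M [ 0.1  -0.11  0.02] g0.427 yaw 1.790
lift 85.7 t44.19 q [-0.04  0.47 -0.01  1.95  0.01  0.72  1.74] p [548.9  -7.7  85.8] F [ 0.6  0.8 -2.2] M [ 0.02 -0.18 -0.01] g0.429 yaw 1.790
lift 86.7 t44.44 q [-0.04  0.47 -0.01  1.95  0.01  0.72  1.74] p [548.9  -7.8  86.8] F [ 0.3  0.2 -2.3] M [ 0.1  -0.15 -0.01] g0.427 yaw 1.790
```

```bash
python3 - <<'E'
from h import *
robot.servo_line([548.8,-7.8,150],feed=80); st()
robot.servo_line([493,-316,150],feed=150); st("over mat")
shot("wrist","e1.png"); shot("top","e2.png"); shot("scene","e3.png")
E
```

```text
t45.38 q [-0.04  0.38 -0.01  1.91  0.    0.85  1.74] p [548.4  -7.8 149.6] F [ 0.1 -0.4 -2.1] M [ 0.07 -0.16 -0.02] g0.427 yaw 1.790
over mat t47.62 q [ 0.44  0.43  0.09  1.83 -0.05  0.89  2.35] p [ 493.3 -315.2  150. ] F [-0.2 -0.4 -1.7] M [ 0.11 -0.12 -0.05] g0.424 yaw 1.791
```

View pics/e2.png

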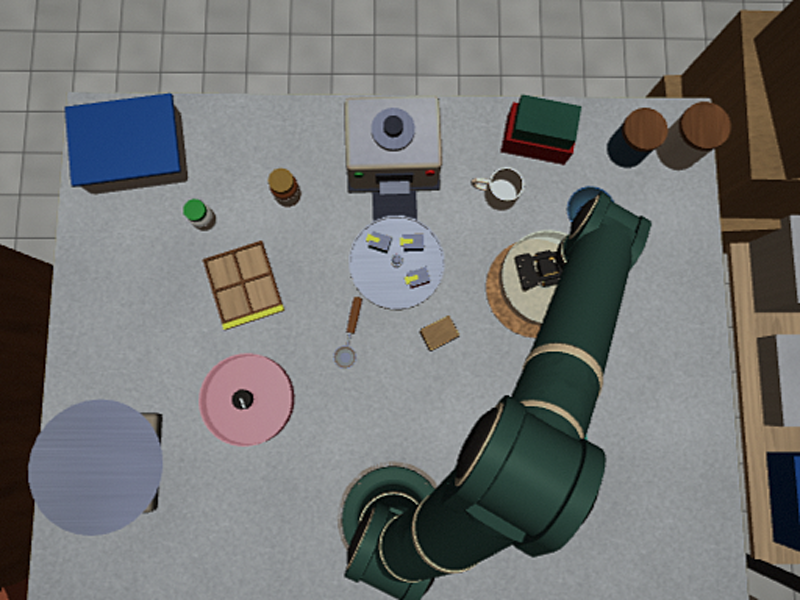

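View pics/e3.png

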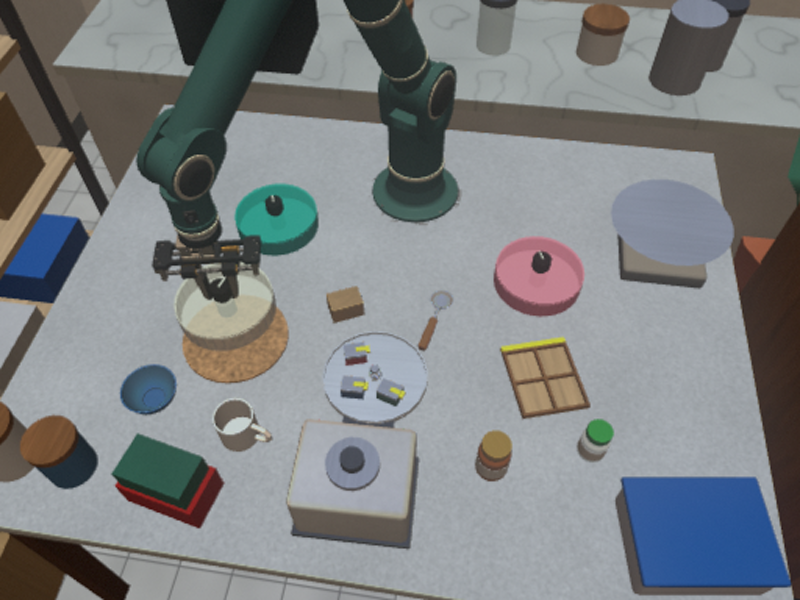

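```bash
python3 - <<'E'
from h import *
P=[493,-316]
robot.servo_line([*P,64],feed=100); robot.hold(.1); st("low")
for z in np.arange(63,54,-1.):
    robot.servo_line([*P,z],feed=15); o=st("z%.0f"%z)
    if o["contact_force"][2]>1.5: break
i=viewer.camera_info("top")
E
```

```text
low t48.88 q [ 0.45  0.55  0.08  1.87 -0.06  0.72  2.36] p [ 493.5 -316.3   64.8] F [-0.2 -0.2 -2.4] M [ 0.05 -0.15  0.02] g0.425 yaw 1.790
z63 t49.13 q [ 0.45  0.55  0.08  1.87 -0.06  0.72  2.36] p [ 493.1 -316.    63.3] F [ 0.6  0.6 -1.9] M [ 0.09 -0.16 -0.06] g0.427 yaw 1.790
z62 t49.38 q [ 0.45  0.55  0.08  1.87 -0.06  0.71  2.36] p [ 492.9 -316.    61.9] F [ 0.3 -0.  -2.3] M [ 0.07 -0.17 -0.02] g0.428 yaw 1.790
z61 t49.63 q [ 0.45  0.56  0.08  1.87 -0.06  0.71  2.36] p [ 492.9 -316.    60.9] F [-0.4 -0.3 -1.8] M [ 0.07 -0.12  0.03] g0.431 yaw 1.790
z60 t49.88 q [ 0.45  0.56  0.08  1.88 -0.06  0.71  2.36] p [ 492.9 -316.    59.9] F [-0.  -0.3 -2.9] M [ 0.05 -0.12 -0.05] g0.430 yaw 1.790
z59 t50.13 q [ 0.45  0.56  0.08  1.88 -0.07  0.71  2.36] p [ 493.2 -316.1   59.2] F [-0.1  0.1 -0.1] M [ 0.08 -0.05  0.06] g0.427 yaw 1.790
z58 t50.38 q [ 0.45  0.56  0.08  1.88 -0.07  0.71  2.36] p [ 493.3 -315.9   59. ] F [-2.4  1.9  7. ] M [ 0.21  0.31 -0.07] g0.425 yaw 1.791
```

```bash
python3 - <<'E'
from h import *
grip(0.8,40); robot.hold(.2); o=st("rel")
robot.servo_line([493,-316,180],feed=150)
robot.movep([405,-8,320],down(np.pi/2)); robot.hold(.3); st()
i=viewer.camera_info("wrist"); im=shot("wrist","f.png")
np.save("f_im.npy",im); np.savez("f_i.npz",K=i["camera_matrix"],R=i["R"],t=i["t"])
for n in "tray_axis post_top cover_knob tin0_mid tin1_mid tin2_mid tin3_mid tote_front bay0 mat_top".split():
        for r in pp(n,"wrist",i)[:4]: print(n,*r)
shot("top","f_top.png")
E
```

```text
rel t51.24 q [ 0.45  0.56  0.08  1.88 -0.07  0.71  2.36] p [ 493. -316.   58.] F [-0.5 -0.2  0.5] M [ 0.07 -0.13 -0.  ] g0.801 yaw 1.790
 t53.83 q [-0.03 -0.06 -0.03  2.02 -0.    1.19  1.51] p [405.1  -8.4 319.6] F [-0.   0.7  0.5] M [ 0.06 -0.15 -0.06] g0.801 yaw 1.570
tray_axis [553.5  -7.7  12.7] 0.56 [253 253]
post_top [549.   -5.1  36.9] 0.56 [255 257]
post_top [546.8 315.9   9.1] 0.23 [454 248]
post_top [552.4  -8.6  12.1] 0.19 [252 253]
cover_knob [ 491.7 -313.2   73.9] 0.74 [ 30 230]
tin0_mid [588.5  30.4  29.5] 0.98 [277 278]
tin2_mid [513.2 -51.   27.2] 0.83 [225 233]
tin3_mid [588.1 -46.   21.9] 0.66 [229 276]
tin3_mid [514.8 -50.7  27.1] 0.55 [225 234]
tote_front [428.5 306.    6.3] 0.71 [458 176]
bay0 [547.5 314.7   4.8] 0.91 [452 248]
bay0 [453.  349.4   4.2] 0.86 [483 191]
bay0 [526.  376.    3.8] 0.77 [492 235]
bay0 [476.7 292.    3. ] 0.76 [443 205]
mat_top [526.7 372.4   4.1] 0.53 [489 236]
```

View pics/f.png

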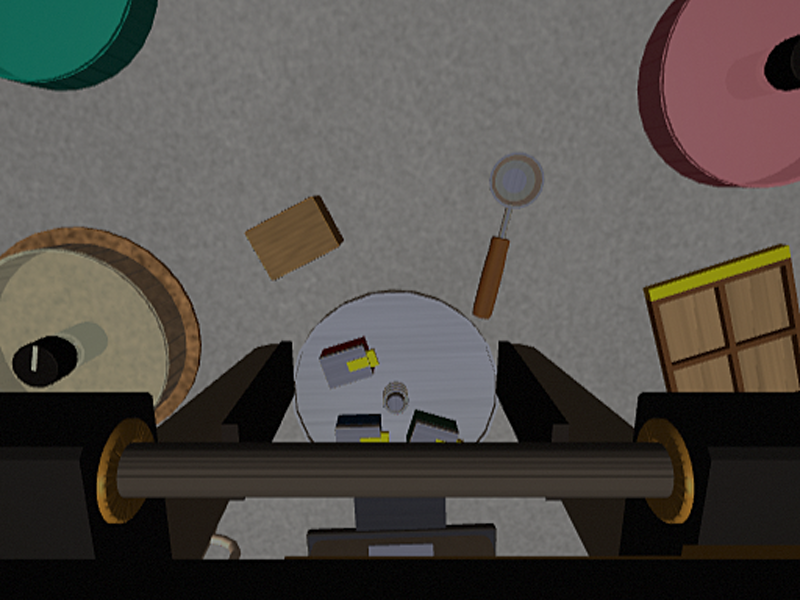

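View pics/f_top.png

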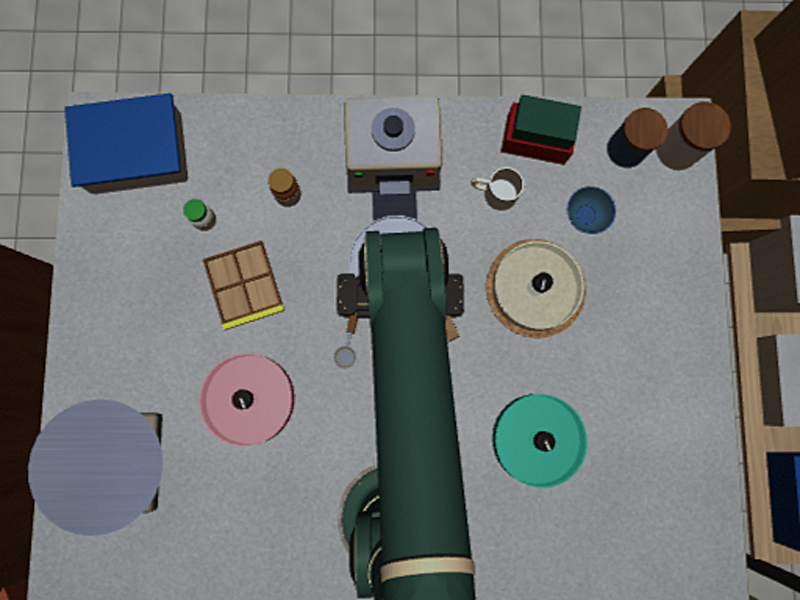

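```bash
python3 - <<'E'
from h import *
robot.movep([630,-8,230],down(np.pi/2)); robot.hold(.3); st()
i=viewer.camera_info("wrist"); im=shot("wrist","g.png")
np.save("g_im.npy",im); np.savez("g_i.npz",K=i["camera_matrix"],R=i["R"],t=i["t"])
for n in "tray_axis post_top tin0_mid tin1_mid tin2_mid tin3_mid tote_front".split():
        for r in pp(n,"wrist",i)[:4]: print(n,*r)
E
```

```text
t55.68 q [-0.04  0.42 -0.    1.64  0.    1.08  1.53] p [629.9  -8.  231.3] F [-0.7  0.3  1.1] M [ 0.07 -0.21  0.04] g0.803 yaw 1.571
tray_axis [552.   -8.7  10.3] 0.87 [252 105]
post_top [549.   -7.   38.6] 0.68 [253 101]
post_top [ 707.5 -245.3    3. ] 0.16 [ 72 228]
tin0_mid [591.4  27.9  28.7] 0.57 [283 140]
tin0_mid [552.5  -8.4   9.8] 0.38 [252 105]
tin1_mid [515.8 -50.1  29.5] 0.57 [214  70]
tin2_mid [511.3 -52.7  26. ] 0.82 [212  66]
tin3_mid [590.6 -42.   24. ] 0.64 [223 139]
```

View pics/g.png

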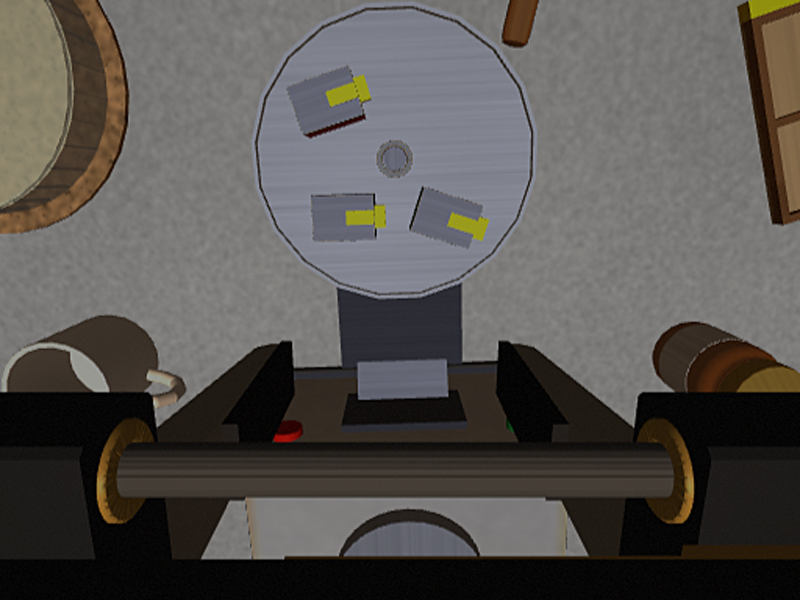

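```bash
python3 - <<'E'
import cv2,numpy as np
im=np.load("g_im.npy")[:,:,::-1]
c=im[35:165,175:330]; cv2.imwrite("pics/g2.png",cv2.resize(c,(775,650-50),interpolation=cv2.INTER_CUBIC) if 0 else cv2.resize(cv2.convertScaleAbs(c,alpha=1.2),None,fx=4.6,fy=4.6,interpolation=cv2.INTER_CUBIC))
E
```

```text
(no output)
```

View pics/g2.png

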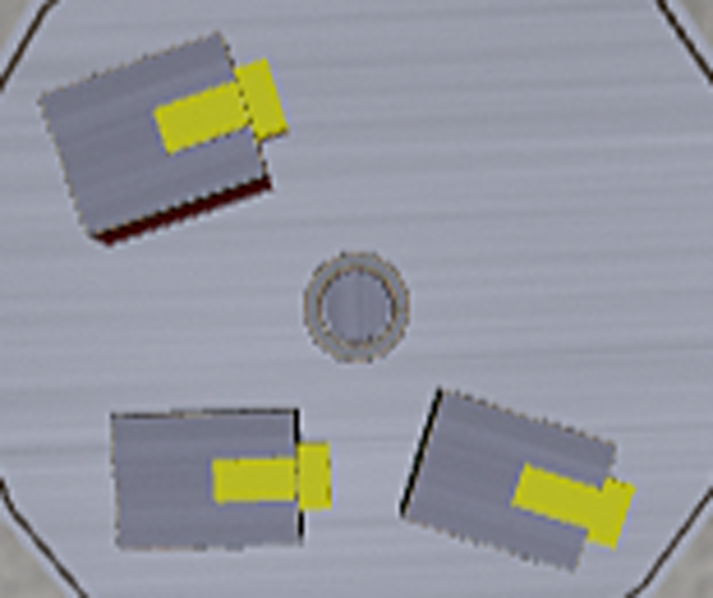

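```bash
python3 - <<'E'
from h import *
z=np.load("g_i.npz"); i=dict(camera_matrix=z["K"],R=z["R"],t=z["t"])
f=lambda x,y:(175+(x+.5)/4.6-.5,35+(y+.5)/4.6-.5)
C={"tin2":[(40,97),(222,33),(268,178),(93,236)],"tin3":[(111,413),(297,410),(301,541),(118,548)],"tin0":[(440,390),(614,440),(575,572),(402,516)]}
for n,c in C.items():
    W=np.array([px(*f(*p),40,i)[:2] for p in c]); m=W.mean(0); d=(W[1]+W[2]-W[0]-W[3]); e=(W[1]+W[0]-W[2]-W[3])
    print(n,m.round(1),"yaw",np.arctan2(d[1],d[0]).round(3),np.arctan2(e[1],e[0]).round(3),"len",np.linalg.norm(d)/2,np.linalg.norm(e)/2)
print("post",px(*f(357,307),39,i))
robot.movep([577,357,230],down(np.pi/2+.31)); robot.hold(.3); st()
i=viewer.camera_info("wrist"); im=shot("wrist","t.png"); np.save("t_im.npy",im); np.savez("t_i.npz",K=i["camera_matrix"],R=i["R"],t=i["t"])
for n in "tote_front bay0".split():
        for r in pp(n,"wrist",i)[:4]: print(n,*r)
E
```

```text
tin2 [512.  -54.2] yaw 1.878 -2.814 len 43.5069441215138 32.34687216961787
tin3 [589.7 -44.3] yaw 1.598 -3.124 len 44.75023658259346 31.84580568745501
tin0 [590.1  28.6] yaw 1.279 2.871 len 44.20276498749008 32.07070408596883
post [549.62781174  -7.92800641  39.        ]
 t57.77 q [-0.49  0.51 -0.16  1.5   0.09  1.13  1.21] p [577.5 356.1 230.1] F [-0.3  0.6 -0.4] M [ 0.08 -0.08  0.01] g0.799 yaw 1.879
tote_front [428.4 306.9   7.5] 0.77 [251  32]
bay0 [458.2 350.9   4.5] 0.84 [279  72]
bay0 [527.4 374.7   2.4] 0.69 [279 135]
bay0 [475.1 291.    5.2] 0.58 [226  70]
bay0 [546.2 315.6   7.4] 0.58 [228 135]
```

View pics/t.png

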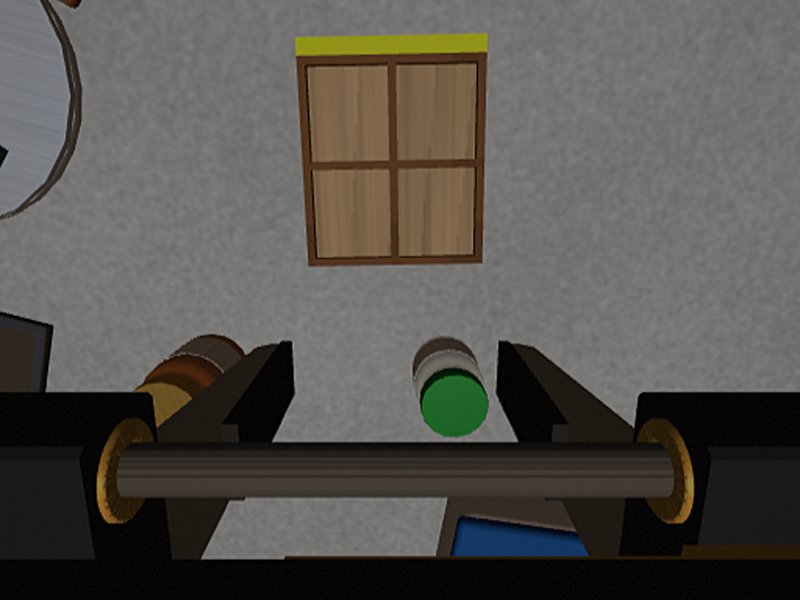

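```bash
python3 - <<'E'
from h import *
z=np.load("t_i.npz"); i=dict(camera_matrix=z["K"],R=z["R"],t=z["t"])
f=lambda x,y:((x+.5)*.64-.5,(y+.5)*.64-.5)
W=np.array([px(*f(*p),12,i)[:2] for p in [(297,56),(487,54),(482,263),(309,266)]])
d=W[2]+W[3]-W[0]-W[1]; e=W[1]+W[2]-W[0]-W[3]; print(W.mean(0),np.arctan2(d[1],d[0]),np.arctan2(e[1],e[0])-np.pi/2,np.linalg.norm(d)/2,np.linalg.norm(e)/2)
print("cross",px(*f(393,164.5),12,i))
E
```

```text
[504.08959696 332.06778948] 0.3252798525500973 0.3221382664598482 150.97793701885885 135.54823910885867
cross [504.16658783 331.48839004  12.        ]
```

```bash
cat >> h.py <<'E'
def blobs(im,i,z=39,axis=(549.2,-7.9),rad=110):
    hsv=cv2.cvtColor(im,cv2.COLOR_RGB2HSV); m=((hsv[...,0]>24)&(hsv[...,0]<36)&(hsv[...,1]>150)&(hsv[...,2]>70)).astype(np.uint8)
    n,l,s,c=cv2.connectedComponentsWithStats(m); out=[]
    for k in range(1,n):
        if s[k,4]<40: continue
        W=np.array([px(x,y,z,i)[:2] for y,x in np.argwhere(l==k)])
        ctr=W.mean(0)
        if axis is not None and np.hypot(*(ctr-axis))>rad: continue
        w,v=np.linalg.eigh(np.cov((W-ctr).T)); a=v[:,1]; p=(W-ctr)@a
        # wide end = tab: skew of perpendicular width
        q=np.abs((W-ctr)@v[:,0]); far=p[q>np.quantile(q,.9)].mean(); a=a if far>0 else -a
        c0=ctr-16.7*a
        out.append((c0,np.arctan2(a[1],a[0]),s[k,4]))
    return out
def look():
    robot.movep([630,-8,230],down(np.pi/2)); robot.hold(.2); i=viewer.camera_info("wrist"); return blobs(viewer.read_camera("wrist"),i)
E
python3 - <<'E'
from h import *
z=np.load("g_i.npz"); i=dict(camera_matrix=z["K"],R=z["R"],t=z["t"])
for b in blobs(np.load("g_im.npy"),i): print(b)
E
```

```text
(array([510.54502428, -54.58884329]), np.float64(1.836106279361974), np.int32(294))
(array([590.38057154, -44.07349678]), np.float64(1.6227032410184132), np.int32(246))
(array([590.69673556,  29.48905412]), np.float64(1.2878193001796845), np.int32(237))
```

```bash
cat >> h.py <<'E'
TC=np.array([504.1,331.9]); TA=.322
def bay(sx,sy):
    c,s=np.cos(TA),np.sin(TA); return TC+36.5*sx*np.array([c,s])+32.5*sy*np.array([-s,c])
def pick(c,th,zt=21):
    j=th-np.pi/2
    grip(0.55,30)
    robot.movep([*c,110],down(j)); robot.servo_line([*c,zt+15],feed=120); robot.servo_line([*c,zt],feed=50); robot.hold(.2); st("at")
    grip(0.2,30); robot.hold(.15); st("gripped")
    robot.servo_line([*c,zt+6],feed=40); st("lifted")
    robot.servo_line([*c,130],feed=150)
def place(b,zt=15):
    j=TA+np.pi/2
    robot.movep([*b,130],down(j)); robot.servo_line([*b,zt+15],feed=130); robot.hold(.15); robot.servo_line([*b,zt+.5],feed=30); robot.hold(.2); st("place")
E
python3 - <<'E'
from h import *
B=look()
for b in B: print(b)
c,th,_=min(B,key=lambda b:abs(b[1]-1.28)); c=np.array([590.3,29.]) if np.hypot(*(c-[590.5,29]))<4 else c
pick(c,1.28)
shot("wrist","p1.png")
E
```

```text
(array([510.33077571, -54.48208692]), np.float64(1.8283866030752653), np.int32(296))
(array([590.6594088 , -44.26384675]), np.float64(1.6350917599224122), np.int32(254))
(array([590.72412626,  29.34725915]), np.float64(1.2881544698862388), np.int32(241))
at t63.02 q [-0.32  0.64  0.28  1.88 -0.27  0.66 -0.17] p [590.5  29.   21.2] F [ 0.1  0.1 -0.8] M [-0.02 -0.04 -0.01] g0.547 yaw -0.291
gripped t63.58 q [-0.32  0.64  0.28  1.88 -0.27  0.66 -0.17] p [590.4  29.   21.1] F [ 0.1 -0.4  0. ] M [-0.01 -0.03 -0.01] g0.345 yaw -0.291
lifted t63.88 q [-0.32  0.63  0.28  1.88 -0.26  0.67 -0.17] p [590.5  29.   27.4] F [-0.5 -0.4 -0.7] M [-0.02 -0.04 -0.01] g0.344 yaw -0.291
```

View pics/p1.png

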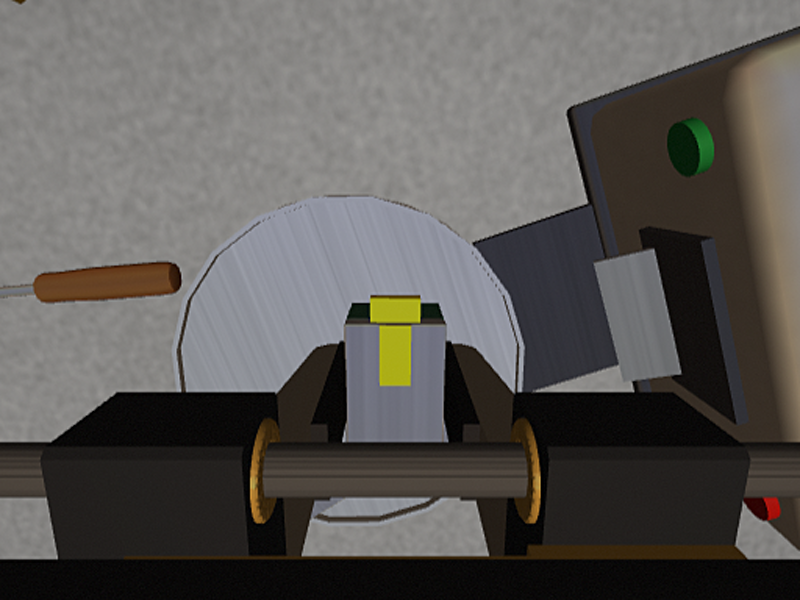

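Green tin is held square, with its tab at (395,310). Placing it in the back bay.

```bash
python3 - <<'E'
from h import *
b=bay(1,-1); print(b)
place(b); shot("wrist","p2.png",crop=(100,150,400,384))
grip(0.47,30); robot.hold(.2); st("rel")
robot.servo_line([*b,130],feed=150); shot("wrist","p3.png")
E
```

```text
[549.00915316 312.62130806]
place t67.96 q [-0.44  0.7  -0.18  1.75  0.18  0.71  1.18] p [549.  312.6  15.4] F [-0.6 -0.5 -0.4] M [ 0.05 -0.14  0.  ] g0.344 yaw 1.893
rel t68.58 q [-0.44  0.7  -0.18  1.75  0.18  0.71  1.18] p [549.  312.6  15.5] F [-0.3 -0.5 -0.4] M [ 0.08 -0.11  0.01] g0.471 yaw 1.893
```

View pics/p3.png

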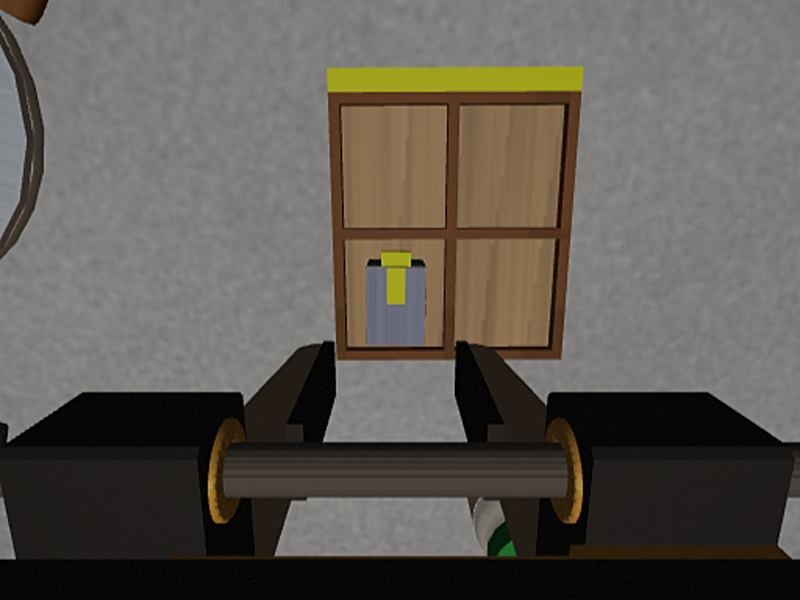

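Green tin stands flat in its bay, tab toward the yellow strip (396,258). Next the blue one, with a fresh look.

```bash
cat > cyc.py <<'E'
from h import *
import sys
def cyc(near,b,tag):
    B=look()
    for x in B: print(x)
    c,th,_=min(B,key=lambda x:np.hypot(*(x[0]-near[:2])))
    d=np.hypot(*(c-near[:2])); print("moved",d,th-near[2])
    if d>4: print("MOVED - stop"); shot("wrist",tag+"m.png"); return
    pick(np.array(near[:2])*.5+c*.5,near[2]*.5+th*.5); shot("wrist",tag+"a.png")
    place(b); grip(0.47,30); robot.hold(.2); st("rel"); robot.servo_line([*b,130],feed=150); shot("wrist",tag+"b.png")
E
python3 - <<'E'
from cyc import *
cyc([589.9,-44.3,1.6],bay(1,1),"q")
E
```

```text
(array([510.41505756, -54.49994895]), np.float64(1.8281836219054095), np.int32(297))
(array([590.74887413, -43.67123822]), np.float64(1.6376233019708362), np.int32(243))
moved 1.0563752435676892 0.037623301970836076
at t74.03 q [-0.11  0.63  0.16  1.87 -0.16  0.65  0.2 ] p [590.5 -44.   21.2] F [-0.1  0.7 -0.3] M [-0.   -0.08  0.03] g0.546 yaw 0.048
gripped t74.60 q [-0.11  0.63  0.16  1.87 -0.16  0.65  0.2 ] p [590.4 -44.   21.1] F [-0.6 -0.4  1.5] M [-0.06 -0.09  0.02] g0.347 yaw 0.048
lifted t74.90 q [-0.11  0.62  0.17  1.87 -0.16  0.66  0.2 ] p [590.6 -44.   27.3] F [ 1.  -0.6 -0.8] M [-0.05 -0.09  0.06] g0.344 yaw 0.048
place t79.24 q [-0.49  0.72 -0.24  1.71  0.24  0.74  1.04] p [528.4 374.3  15.3] F [ 0.1 -0.4 -0.1] M [ 0.1  -0.16 -0.03] g0.345 yaw 1.893
rel t79.82 q [-0.49  0.72 -0.24  1.71  0.24  0.74  1.04] p [528.5 374.3  15.5] F [-0.4 -0.5  0.7] M [ 0.04 -0.15 -0.03] g0.470 yaw 1.893
```

```bash
ls pics; python3 -c "
import cv2,numpy as np
cv2.imwrite('pics/qq.png',cv2.resize(np.hstack([cv2.imread('pics/qa.png'),cv2.imread('pics/qb.png')]),(800,300)))"
```

```text
a_scene.png
a_top.png
a_wrist.png
b_wrist.png
c.png
d.png
e1.png
e2.png
e3.png
f.png
f_top.png
g.png
g2.png
k.png
k_scene.png
k_top.png
k_wrist.png
p1.png
p2.png
p3.png
qa.png
qb.png
t.png
```

View pics/qq.png

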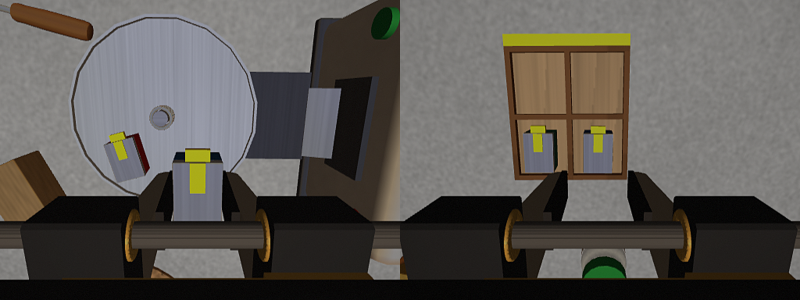

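Blue was picked and placed: both tins stand with tabs forward (right half, (537,130) and (598,130)). Now the red one.

```bash
python3 - <<'E'
from cyc import *
cyc([512,-54.2,1.87],bay(-1,-1),"r")
E
python3 -c "
import cv2,numpy as np,os
if os.path.exists('pics/ra.png'): cv2.imwrite('pics/rr.png',cv2.resize(np.hstack([cv2.imread('pics/ra.png'),cv2.imread('pics/rb.png')]),(800,300)))
else: cv2.imwrite('pics/rr.png',cv2.imread('pics/rm.png'))"
```

```text
(array([510.47188059, -54.55947906]), np.float64(1.833423408525556), np.int32(293))
moved 1.5698325162294517 -0.03657659147444403
at t85.30 q [-0.    0.54  0.06  2.06 -0.05  0.55  0.37] p [511.4 -54.4  21.2] F [ 0.4  0.9 -0.1] M [ 0.01 -0.11  0.03] g0.549 yaw 0.281
gripped t85.87 q [-0.    0.54  0.06  2.06 -0.05  0.55  0.37] p [511.3 -54.4  21.1] F [-0.1  0.8  1.2] M [-0.    0.    0.04] g0.345 yaw 0.281
lifted t86.17 q [-0.    0.52  0.06  2.06 -0.05  0.56  0.37] p [511.5 -54.4  27.3] F [ 1.   0.5 -0.1] M [-0.06 -0.1  -0.01] g0.345 yaw 0.281
place t90.25 q [-0.37  0.63 -0.3   1.93  0.3   0.63  1.04] p [479.7 289.5  15.4] F [ 0.1  0.2 -0.1] M [ 0.11 -0.2   0.01] g0.344 yaw 1.893
rel t90.83 q [-0.37  0.63 -0.3   1.93  0.3   0.63  1.04] p [479.8 289.5  15.5] F [-0.6 -0.8  0.4] M [ 0.05 -0.17 -0.05] g0.472 yaw 1.893
```

View pics/rr.png

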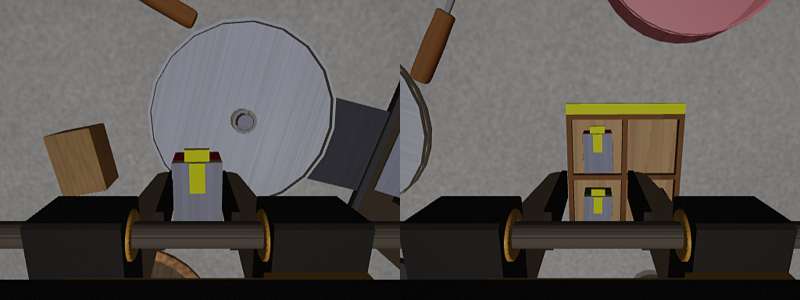

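```bash
python3 - <<'E'
from h import *
robot.movep([577,357,230],down(np.pi/2+.31)); robot.hold(.3)
i=viewer.camera_info("wrist"); shot("wrist","u1.png",crop=(130,0,380,190))
for b in blobs(viewer.read_camera("wrist"),i,z=33,axis=TC,rad=70):
    d=b[0]-TC; c,s=np.cos(TA),np.sin(TA); print("tin in tote frame",np.round([d@[c,s],d@[-s,c]],1),"yaw rel front %.3f"%((b[1]-TA-np.pi+np.pi)%(2*np.pi)-np.pi))
robot.movep([580,-316,260],down(np.pi/2)); robot.hold(.3); i=viewer.camera_info("wrist"); im=shot("wrist","u2.png")
for r in pp("cover_knob","wrist",i): print(r)
for s in viewer.silhouettes("mat_top","wrist")[:1]: print(s["confidence"],s["mask"].sum())
np.save("u2.npy",im); np.savez("u2.npz",K=i["camera_matrix"],R=i["R"],t=i["t"])
E
```

```text
tin in tote frame [-37.  -32.8] yaw rel front 0.013
tin in tote frame [ 35.7 -32.4] yaw rel front -0.007
tin in tote frame [36.4 33.3] yaw rel front 0.017
(array([ 492.9, -315. ,   73.8]), 0.56, array([253,  95]))
0.56 1630
```

View pics/u1.png

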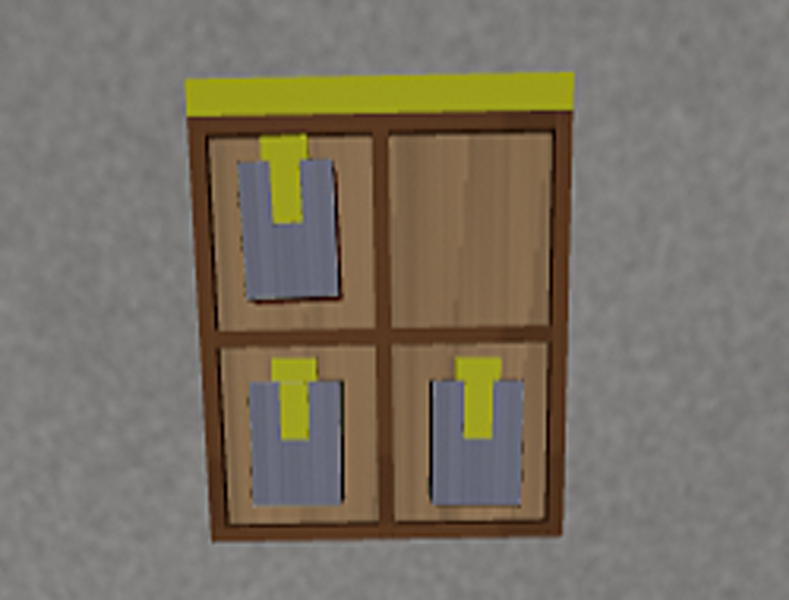

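View pics/u2.png

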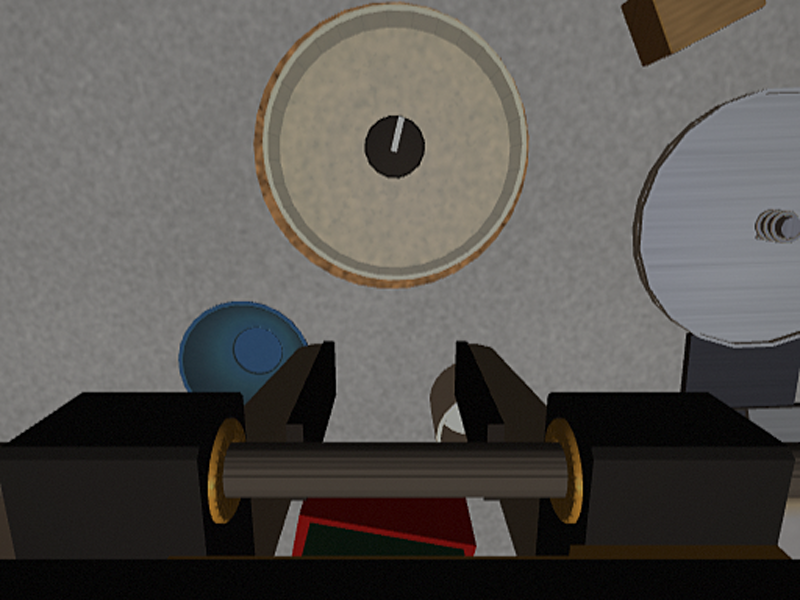

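```bash
python3 - <<'E'
from h import *
from scipy.optimize import least_squares
z=np.load("u2.npz"); i=dict(camera_matrix=z["K"],R=z["R"],t=z["t"]); im=np.load("u2.npy")
hsv=cv2.cvtColor(im,cv2.COLOR_RGB2HSV); m=((hsv[...,0]<20)&(hsv[...,1]>90)&(hsv[...,2]>60)); m[:,345:]=0; m[200:]=0; m[:,:150]=0
P=np.argwhere(m)[:,::-1]; W=np.array([px(x,y,5,i)[:2] for x,y in P]); r=W-[493,-316]; a=np.round(np.arctan2(r[:,1],r[:,0]),1)
E=np.array([W[a==k][np.argmax(np.hypot(*r[a==k].T))] for k in np.unique(a)]); print(len(E))
f=least_squares(lambda q:np.hypot(*(E-q).T)-112,[493,-316],loss="soft_l1"); print("mat",f.x,np.abs(f.fun).max())
robot.movep([420,-200,300],down(np.pi/2)); st(); robot.hold(1.); shot("top","v_top.png"); shot("scene","v_scene.png")
E
```

```text
56
mat [ 492.88870199 -318.52412045] 1.5374833382466022
 t96.53 q [ 0.51  0.07 -0.15  1.92  0.01  1.14  1.93] p [ 420.9 -200.8  300.4] F [-0.1  1.   0.3] M [ 0.03 -0.16  0.  ] g0.468 yaw 1.570
```

View pics/v_scene.png

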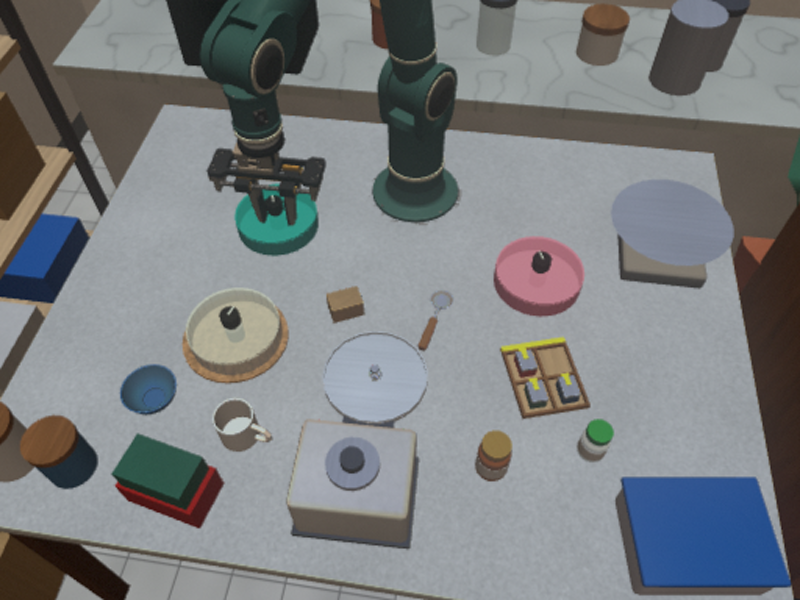

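The cover sits within about 3 mm of the mat's centre, knob up. Three tins are in the tote and the tray is empty, with the other things where they were. Handing in.

```bash
python3 - <<'E'
from h import *
robot.job_done(); st()
E
```

```text
the job is handed in; nothing more can be done
the job is handed in; nothing more can be done
```

The job is done and was handed in at about 97.5 s of the 210 s allowed.

- **Cover:** I unscrewed the clear cover in three strokes, about 2.5 turns. It lifted freely, carrying only its own weight of about 2 N. It now lies knob up on the cork mat, about 3 mm from the mat's centre by the last fit.
- **Tins:** Three were in the tray: green, blue and red. No orange tin was there. Each stands in its own bay. The last wrist view put them within about 1 mm of the bay centres, with tabs within 0.02 rad of the direction of the yellow front edge.
- **Final check:** The last scene picture shows the tray empty, the other things where they were, and the robot clear of everything.

No tin was seen to be knocked aside during the run. The only disagreement was in the early estimates of the mat's position, which differed by about 7 mm between the top and scene cameras. A later wrist view settled it.

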